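# Find the released parts crate and push it over the dispatch line

## Robot

A 7-joint arm with a two-finger parallel gripper is mounted at the origin on the work surface. World frame = base frame: x ahead of the robot, y to its left, z up, the work surface at z = 0. Lengths are in mm, angles in rad, forces in N, time in s.
With the tool pointing down it reaches from about 400 to 875 mm from the base axis. Payload 6.5 kg.
Tool frame: the origin (TCP) lies midway between the tips of the shut fingers; the grasp point (between the pads) lies 19 mm behind it; z points along the fingers, y is the line along which they close (so a half turn about z gives the same grasp; the last joint's range is limited). The gripper opens to 85 mm and grips with 20 to 120 N. Pads are 22 mm wide; open, the fingers measure 114 mm over their backs; the gripper's body (76 mm by 85 mm) begins 54 mm behind the grasp point. The pads swing forward as they close: fully open they stand 13 mm farther back than shut.
Start: joints at [-1.189, 0.536, -0.004, 1.538, 0.003, 1.067, -0.071], TCP at [281.434, 585.906, 231.29] pointing down, gripper open.
Joint ranges: [-2.7, 2.7], [-0.37, 2.16], [-1.27, 1.26], [0.24, 2.4], [-1.31, 4.45], [0.19, 1.91], [-2.76, 2.76]. Speed limits (rad/s): [2.39, 2.39, 3.14, 3.14, 3.14, 3.14, 3.14].

## Interface

Orientations are given as a unit quaternion [x, y, z, w].
In Python, from workcell import sensors, grab_frame, order gives the robot as it stands.
- The arm moves only by the tool apply_moves, never from a script. Its argument "plan" is text: rows parted by semicolons, each of 6 numbers parted by spaces: the shift along the tool's x, y, z as a fraction of full scale, then the turn, a rotation vector about the tool's x, y, z as a fraction of full scale. A call has 1 to 5 rows; each row shifts and turns the commanded pose from where the row before left it, along the tool's axes as they then stand; what a row does not reach is not made up. Full scale, the value 1, is 500 mm for a shift and 90 degrees for a turn. A row lasts 1/12 s, in which the tool goes at most 41.7 mm and 7.16 degrees, less where a joint would pass 70% of its speed; a pose out of reach is approached as far as the arm can. A call with a number of a shift or a turn outside -1 to 1 is refused whole. A call with a gripper value outside its range is refused whole. "grip" is the opening, from 0 (shut) to 1 (fully open), set as the call begins (left out, the last holds). The fingers move at their own pace and stop on an object; "squeeze" is the grip in N (left out, the last holds). Time passes only in rows, so rows that do not move let the fingers close. It gives the time, the measured TCP pose, the force, the opening and the grip force at its end, in the units of the state.
- sensors.get_obs(): the state, without advancing time (a new reading comes with each control period).
- grab_frame(name): name is "side" or "top" or "wrist"; returns a dict with "image" (420x560x3 uint8, red, green, blue), "fovy" (degrees; the focal length in pixels is half the picture's height over the tangent of half this angle, whatever the lens; pixels are square), "cx", "cy" (the principal point, pixels), "rvec" (rotation vector, rad) and "tvec" (3), from world to camera coordinates, as OpenCV has them; the wrist camera has in their place "mount" (4x4, takes a point from camera to tool coordinates, whose origin is the TCP and whose axes are the flange's). Camera axes: x right, y down, z forward; pixel columns grow to the right and rows downward; lengths in mm; the calibration is good to about 2 mm. A picture is of the moment at which its call begins: read the wrist's pose just before it. There is no depth.
- order.close_job(): hands the job in; it is judged then, once.
The state is a dict: "time": time; "joints": joint angles; "qd": joint speeds; "joint_torque": joint torques, N m; "ee_pos": TCP position; "tcp_rot": TCP orientation; "contact_force": force on the tool from outside, world axes, zero at the start; "torque": the same for the moment, N m; "width": finger opening in mm; "grip_force": force on a finger pad.
Only numpy, scipy, OpenCV 4.12 (cv2) and the standard library are available. Lean on these libraries where they do the work, as an engineer would, in place of code of your own. Each camera call takes 0.05 s, during which the arm holds its last target. There are 200 camera calls.

## Task

Look under both blue parts crates: with a fingertip on its grip ledge, tip first the crate on the robot's left and then the one on its right steeply up on its edge, to about 65 degrees, where it stands, hold it there for a second so that the underside can be seen, and let it down gently with the finger. Then push the crate that carries the green release stamp underneath until it stands wholly past the yellow tape line, only just beyond it and roughly square to it; leave the other crate where it stood, never lift or overturn a crate, and do not disturb anything else on the bench.

Things in the scene. Friction and masses are not known exactly. Their poses are not given: they have to be found in the camera images.
- crate_a: One of two like blue parts crates, left or right, open side up, six bearing rings fixed in black foam on its floor (below 20 mm). 0.34 to 0.48 kg, centre of mass 18 mm up. Origin: centre of the underside; z up, x across, y along. Base 110 mm in x, 140 mm in y; walls 4 mm thick, 72 mm high. Grip ledges on the two long sides, 160 mm overall in x. Negative x faces the robot within 0.3 rad.
- crate_b: The other crate: same make, size, axes and looks from above. The crates stand side by side, 0.25 to 0.44 m apart in y at the start. On the bench a crate slides with friction of about 0.5 to 0.65. To push it, fingertips lower than 68 mm meet the lip's outer face, 80 mm from the crate's middle, or its end walls, 70 mm from it.
- ledge_a (a point): Middle of the grip ledge on the robot's side of crate_a, on its top face: 66 mm from the crate's middle on negative x, 72 mm up. The ledge is a gutter 140 mm long (the crate's y), its flat top from 55 to 76 mm out, 4 mm thick, then a 4 mm thick outer lip from 76 to 80 mm out that stands from 68 up to 82 mm high. The same on positive x.
- ledge_b (a point): The same point of crate_b. A fingertip set down in the gutter and drawn outwards and down against the lip (5 to 20 N) tips a crate over the base's lower edge on that side (55 mm from the middle), the far side rising; follow the ledge round that edge. The ledge meets the bench at 1.22 rad. Below that a crate falls back when let go, so lower it with the finger.
- stamp (a point): Centre of the release stamp, a white disc 88 mm across with a green ring and tick, printed in the middle of the underside of one of the two crates; it rises with that crate. The other crate's underside is plain blue. A crate tipped towards the robot by 60 degrees or more shows its underside to a viewer above the far side of the bench.
- dispatch_line: Yellow tape line stuck flat on the bench beyond the crates, 30 mm wide and 700 mm long along its own y axis, with a 200 mm return at both ends. Origin: middle of the line, on the bench. Its x axis points across the line, away from the robot, into the dispatch side. It is fixed and cannot be felt.
- plug_gauge: Bystander, leave alone: turned steel plug gauge standing between the crates, 26 mm across, 55 mm tall. Origin: centre of its underside.
- stamp_tool: Bystander, leave alone: hand stamp with a green knob, 46 x 46 mm, 76 mm tall. Origin: centre of its underside.
- ink_pad: Bystander, leave alone: open green ink pad in a flat black tin, 98 x 105 x 15 mm. Origin: centre of its underside.
- caliper: Bystander, leave alone: digital caliper lying flat, 230 mm long, about 16 mm thick. Origin: centre of its underside.
- v_block: Bystander, leave alone: dark steel V-block, 60 x 50 x 46 mm. Origin: centre of its underside.
- cleaner_bottle: Bystander, leave alone: white bottle with red cap, 54 mm across, 140 mm tall. Origin: centre of its underside.
- carton: Bystander, leave alone: sealed cardboard carton, 110 x 90 x 75 mm. Origin: centre of its underside.

How it is judged (in metres and radians):
On the way, in this order (a step that is already met when the one before it is completed fails the run):
1. the crate on the left tipped up by 57 degrees or more where it stands (within 80 mm), the other still flat, for half a second (((y of crate_a in the frame of crate_b above 0 m and angle between crate_a's own z axis and vertical above 1 rad and (angle between crate_b's own z axis and vertical below 0.06 rad and height (world z) of crate_b below 0.006 m) and distance of crate_a from where it was at the start of the episode below 0.08 m) or (y of crate_a in the frame of crate_b below 0 m and angle between crate_b's own z axis and vertical above 1 rad and (angle between crate_a's own z axis and vertical below 0.06 rad and height (world z) of crate_a below 0.006 m) and distance of crate_b from where it was at the start of the episode below 0.08 m))), for 0.5 s.
2. the crate on the right tipped up by 57 degrees or more where it stands (within 80 mm), the left one flat again, for half a second (((y of crate_a in the frame of crate_b above 0 m and angle between crate_b's own z axis and vertical above 1 rad and (angle between crate_a's own z axis and vertical below 0.06 rad and height (world z) of crate_a below 0.006 m) and distance of each of crate_b, crate_a from where it was at the start of the episode below 0.08 m) or (y of crate_a in the frame of crate_b below 0 m and angle between crate_a's own z axis and vertical above 1 rad and (angle between crate_b's own z axis and vertical below 0.06 rad and height (world z) of crate_b below 0.006 m) and distance of each of crate_a, crate_b from where it was at the start of the episode below 0.08 m))), for 0.5 s.
3. both crates down flat again, the stamped one still short of the line (angle between each of crate_a, crate_b's own z axis and vertical below 0.06 rad and height (world z) of each of crate_a, crate_b below 0.006 m and x of crate_a in the frame of dispatch_line below 0 m), for 0.2 s.
At the end, for the whole second after the job is handed in: The stamped crate stands flat and still with its whole base past the tape, its centre 68 to 180 mm beyond the middle of the tape and within 320 mm of the line's middle sideways, square to it within 15 degrees; the plain crate stands flat within 40 mm of where it began (angle between each of crate_a, crate_b's own z axis and vertical below 0.06 rad and height (world z) of each of crate_a, crate_b below 0.006 m and x of crate_a in the frame of dispatch_line between 0.068 and 0.18 m and y of crate_a in the frame of dispatch_line between -0.32 and 0.32 m and angle between the x axis of crate_a and the x axis of dispatch_line, either way round below 0.27 rad and distance of crate_b from where it was at the start of the episode below 0.04 m and linear speed of each of crate_a, crate_b below 0.02 m/s); the robot touches nothing.
It fails at once if a crate is lifted or carried off the bench (((height (world z) of crate_a above 0.03 m and angle between crate_a's own z axis and vertical below 0.2 rad) or height (world z) of crate_a above 0.085 m) or ((height (world z) of crate_b above 0.03 m and angle between crate_b's own z axis and vertical below 0.2 rad) or height (world z) of crate_b above 0.085 m)).
It fails at once if a crate is tipped right over (beyond 77 degrees) (angle between any of crate_a, crate_b's own z axis and vertical above 1.35 rad).
It fails at once if a crate is dropped or flung instead of being let down gently (angular speed of any of crate_a, crate_b above 5 rad/s).
It fails at once if the plain crate is pushed to the line (x of crate_b in the frame of dispatch_line above 0 m).
It fails at once if something else on the bench is moved by more than 25 mm or knocked over (distance of any of plug_gauge, stamp_tool, ink_pad, caliper, v_block, cleaner_bottle, carton from where it was at the start of the episode above 0.025 m or angle between any of plug_gauge, stamp_tool, ink_pad, caliper, v_block, cleaner_bottle, carton's own z axis and vertical above 0.3 rad).
It also fails if it takes over 72 s, if anything falls off the work surface, if the arm or the gripper's body presses on something with over 40 N, if the wrist force passes 120 N, or if a joint passes its speed limit or range.

## Working session

There is one attempt and no reset: what is moved stays moved. The work goes in short steps, Python scripts to look and compute and a tool call to move; the robot and the scene stay as the last step left them, time stands still between calls to the robot, and variables do not carry over. Pictures are saved under pics/ and viewed, at most 10 in all, crops included, and the job is handed in when it is done.

Besides the shell and the picture viewer there is one more tool, called after "Request:" as a command line: name --argument value ..., lists and objects as JSON in quotes. apply_moves: Moves the arm, as the interface text tells. Its arguments: {"type":"object","properties":{"plan":{"type":"string"},"grip":{"type":"number"},"squeeze":{"type":"number"}},"required":["plan"]}

```bash
mkdir -p pics; ls; cat > h.py <<'E'
import numpy as np, cv2
from workcell import sensors, grab_frame, order
from scipy.spatial.transform import Rotation as R
def K(f):
    fl=f["image"].shape[0]/2/np.tan(np.radians(f["fovy"])/2); return fl
def proj(f,P):
    fl=K(f); M=R.from_rotvec(np.ravel(f["rvec"])).as_matrix(); p=(M@np.atleast_2d(P).T).T+np.ravel(f["tvec"])
    return np.c_[f["cx"]+fl*p[:,0]/p[:,2], f["cy"]+fl*p[:,1]/p[:,2]]
def back(f,uv,z):
    fl=K(f); M=R.from_rotvec(np.ravel(f["rvec"])).as_matrix(); C=-M.T@np.ravel(f["tvec"])
    uv=np.atleast_2d(uv); d=np.c_[(uv[:,0]-f["cx"])/fl,(uv[:,1]-f["cy"])/fl,np.ones(len(uv))]@M
    return C+d*((z-C[2])/d[:,2])[:,None]
def save(f,n): cv2.imwrite("pics/"+n+".png",f["image"][:,:,::-1])
E
python3 - <<'E'
from h import *
print(sensors.get_obs())
for n in ("top","side"):
    f=grab_frame(n); save(f,n+"0"); np.save(n+"0.npy",f,allow_pickle=True)
    print({k:v for k,v in f.items() if k!="image"})
E
```

```text
pics
{'time': 0.0, 'joints': array([-1.18918587,  0.53718851, -0.00445326,  1.53889337,  0.00257915,
        1.06728855, -0.07118651]), 'qd': array([-0.00110714,  0.00013812, -0.00164968, -0.00277111, -0.00094081,
       -0.00049242,  0.00106961]), 'joint_torque': array([ 2.90743174e-04, -5.83394766e+01,  1.04867410e+00, -2.59107220e+01,
        1.22765676e-02,  9.48530826e-03,  8.69290858e-06]), 'ee_pos': array([281.1701359 , 585.32579641, 230.39057666]), 'tcp_rot': array([ 2.21996071e-01,  9.75047158e-01, -8.74009056e-04, -1.45599457e-04]), 'contact_force': array([-0.28411694,  0.1943245 ,  1.32928373]), 'torque': array([ 0.01173152, -0.00412413,  0.02323427]), 'grip_force': 0.0, 'width': 85.41938189274725}
{'fovy': 52.088979974123006, 'cx': 285.5663486460176, 'cy': 205.81345302434394, 'rvec': array([ 2.10890292, -2.15299519,  0.19168396]), 'tvec': array([  10.70438371,  532.775666  , 1144.61043318])}
{'fovy': 43.1239859839979, 'cx': 280.5346859364548, 'cy': 216.80185745354842, 'rvec': array([ 2.08030682, -0.35957092,  0.22725213]), 'tvec': array([-499.95111988,  176.49122943, 1171.51534088])}
```

View pics/top0.png

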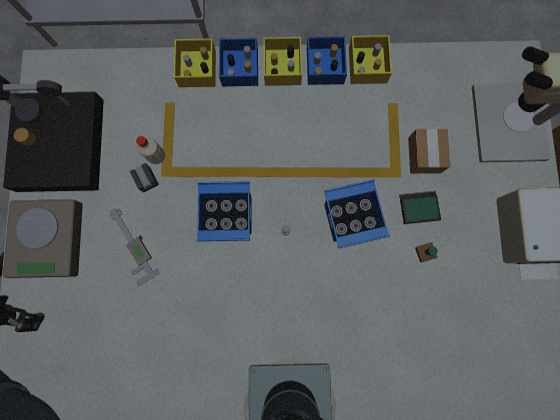

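View pics/side0.png

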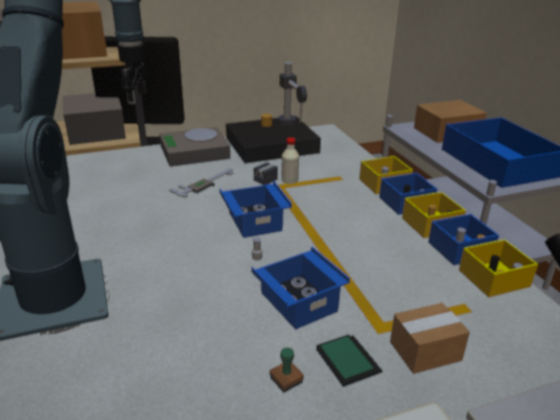

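The top view shows the left crate centred near (224,211) and the right near (356,213). The plug gauge is between them at (285,230), and the tape line runs along row 172. The side view agrees.

```bash
cat > fit.py <<'E'
from h import *
from scipy.optimize import minimize
B=np.array([[sx*a,sy*70,z] for sx in(1,-1) for sy in(1,-1) for a,z in((55,0),(80,68),(80,82))],float)
def blue(f,box):
    hsv=cv2.cvtColor(f["image"],cv2.COLOR_RGB2HSV); m=cv2.inRange(hsv,(100,120,40),(125,255,255))
    o=np.zeros_like(m); x0,y0,x1,y1=box; o[y0:y1,x0:x1]=m[y0:y1,x0:x1]
    n,l,s,_=cv2.connectedComponentsWithStats(o); 
    o=np.where(np.isin(l,[i for i in range(1,n) if s[i,4]>60]),255,0).astype(np.uint8)
    return cv2.convexHull(cv2.findNonZero(o))
def fit(f,box,g):
    H=blue(f,box); S=4
    def ras(h): 
        m=np.zeros((420*S,560*S),np.uint8); cv2.fillConvexPoly(m,np.round(h*S+S/2).astype(np.int32),1); return m
    # grow the pixel-centre hull by half a pixel
    T=cv2.dilate(ras(H.reshape(-1,2)),np.ones((S+1,S+1),np.uint8))
    def c(p):
        P=B@R.from_euler("z",p[2]).as_matrix().T+[p[0],p[1],0]
        h=cv2.convexHull(proj(f,P).astype(np.float32)).reshape(-1,2)
        return float((ras(h)^T).sum())/S/S
    r=minimize(c,g,method="Nelder-Mead",options=dict(initial_simplex=np.array(g)+np.array([[0,0,0],[15,0,0],[0,15,0],[0,0,.2]])))
    return r.x,r.fun
E
python3 - <<'E'
from fit import *
t=np.load("top0.npy",allow_pickle=True).item(); s=np.load("side0.npy",allow_pickle=True).item()
for n,f in(("top",t),("side",s)):
    M=R.from_rotvec(f["rvec"]).as_matrix(); print(n,"cam",-M.T@f["tvec"])
for box,px in(((185,170,262,255),(224,211)),((315,170,400,255),(356,213))):
    g=[*back(t,px,40)[0,:2],0.05]; print(fit(t,box,g))
ps=[(163,172.5),(400,172.5),(285,172),(169,105),(394,105),(285,234),(149,160),(143,178),(138,246),(116,210),(152,282),(428,253),(428,165),(420,208)]
print(back(t,ps,0)[:,:2].round())
hsv=cv2.cvtColor(t["image"],cv2.COLOR_RGB2HSV); m=cv2.inRange(hsv,(18,120,60),(32,255,255)); m[:160]=0;m[185:]=0;m[:,:180]=0;m[:,385:]=0
P=back(t,cv2.findNonZero(m).reshape(-1,2),0)[:,:2].astype(np.float32); print(cv2.fitLine(P,cv2.DIST_L2,0,.01,.01).ravel(),P.min(0),P.max(0))
E
```

```text
top cam [ 324.48383013    6.08593202 1220.1519345 ]
side cam [  141.75101227 -1031.69952224   754.35483466]
(array([ 5.17518106e+02,  1.69317538e+02, -1.65149283e-02]), np.float64(69.0625))
(array([ 5.04179294e+02, -1.90437576e+02,  2.08616623e-01]), np.float64(76.0))
[[ 647.  356.]
 [ 633. -337.]
 [ 642.   -1.]
 [ 856.  344.]
 [ 843. -333.]
 [ 460.    3.]
 [ 686.  398.]
 [ 632.  413.]
 [ 434.  420.]
 [ 539.  487.]
 [ 333.  377.]
 [ 397. -401.]
 [ 654. -421.]
 [ 527. -388.]]
[2.0647803e-02 9.9978679e-01 6.4192279e+02 8.2284899e+00] [ 623.7559  -291.36786] [663.0422  306.22513]
```

```bash
cat > plan.py <<'E'
import json,os
from h import *
R0=np.diag([-1.,1,-1])
LEFT=dict(c=np.array([517.5,169.3]),yaw=-.0165); RIGHT=dict(c=np.array([504.2,-190.4]),yaw=.2086)
def rot(yaw,phi): return R.from_euler("z",yaw)*R.from_euler("y",phi)*R.from_matrix(R0)
def cmd():
    if os.path.exists("cmd.json"):
        d=json.load(open("cmd.json")); return np.array(d["p"]),R.from_quat(d["q"])
    return np.array([281.434,585.906,231.29]),R.from_quat(sensors.get_obs()["tcp_rot"])
def loc(cr,out,z,along=0):  # crate frame -> world
    c,s=np.cos(cr["yaw"]),np.sin(cr["yaw"]); return np.array([*(cr["c"]+[c*out-s*along,s*out+c*along]),z])
def tip(cr,th,k=.65,press=0,along=0):  # TCP pose for crate tipped outward (+x) by th
    phi=k*th; psi=th-phi; o=21-11*np.cos(psi); u=72+11*np.sin(psi)
    return loc(cr,55+o*np.cos(th)+u*np.sin(th),u*np.cos(th)-o*np.sin(th)-press,along),rot(cr["yaw"],phi)
def go(wps,per=None):
    """wps: (pos,Rot,n rows); prints rows, 5 per call, and stores the new commanded pose"""
    p,q=cmd(); rows=[]
    for P,Q,n in wps:
        p0,q0=p,q; dv=(q0.inv()*Q).as_rotvec()
        for i in range(1,n+1):
            tp=p0+(P-p0)*i/n; tq=q0*R.from_rotvec(dv*i/n)
            s=np.round(q.inv().apply(tp-p)/500,3); w=np.round((q.inv()*tq).as_rotvec()/(np.pi/2),3)
            if np.linalg.norm(s)*500>41 or np.linalg.norm(w)*90>7.1: print("TOO FAST",s,w)
            p=p+q.apply(s*500); q=q*R.from_rotvec(w*np.pi/2); rows.append(" ".join("%g"%(v+0) for v in [*s,*w]))
    for i in range(0,len(rows),5): print("; ".join(rows[i:i+5]))
    json.dump(dict(p=p.tolist(),q=q.as_quat().tolist()),open("cmd.json","w"))
def st():
    o=sensors.get_obs(); p,q=cmd(); print("t %.2f"%o["time"],o["ee_pos"].round(1),"cmd",p.round(1),"F",o["contact_force"].round(1),"w",round(float(o["width"]),1),"doff",np.degrees((q.inv()*R.from_quat(o["tcp_rot"])).as_rotvec()).round(1))
E
python3 - <<'E'
from plan import *
st(); L=LEFT
go([(loc(L,63,200),rot(L["yaw"],0),14),(loc(L,63,90),rot(L["yaw"],0),5)])
E
```

```text
t 0.10 [281.2 585.4 230.5] cmd [281.4 585.9 231.3] F [ 0.  -0.1  0.3] w 85.8 doff [0. 0. 0.]
-0.064 -0.035 0.005 0 0 -0.02; -0.064 -0.038 0.004 0 0 -0.019; -0.062 -0.039 0.005 0 0 -0.02; -0.06 -0.041 0.004 0 0 -0.019; -0.06 -0.043 0.005 0 0 -0.02
-0.058 -0.044 0.004 0 0 -0.02; -0.057 -0.047 0.005 0 0 -0.019; -0.055 -0.048 0.004 -0.001 0 -0.02; -0.054 -0.05 0.005 0 0 -0.019; -0.052 -0.052 0.004 0 0 -0.02
-0.051 -0.053 0.005 0 0 -0.02; -0.049 -0.054 0.004 0 0 -0.019; -0.047 -0.057 0.005 0 0 -0.02; -0.046 -0.057 0.004 0 0 -0.02; 0 0 0.044 0 0 0
0 0 0.044 0 0 0; 0 0 0.044 0 0 0; 0 0 0.044 0 0 0; 0 0 0.044 0 0 0
```

Request:
apply_moves --plan "-0.064 -0.035 0.005 0 0 -0.02; -0.064 -0.038 0.004 0 0 -0.019; -0.062 -0.039 0.005 0 0 -0.02; -0.06 -0.041 0.004 0 0 -0.019; -0.06 -0.043 0.005 0 0 -0.02" --grip 0

```text
time: 0.52
ee_pos: [388.7, 434.9, 219.4]
tcp_rot: [0.145, 0.989, -0.0, -0.0]
contact_force: [0.4, 0.8, 0.2]
width: 25.9
grip_force: 0.0
```

Request:
apply_moves --plan "-0.058 -0.044 0.004 0 0 -0.02; -0.057 -0.047 0.005 0 0 -0.019; -0.055 -0.048 0.004 -0.001 0 -0.02; -0.054 -0.05 0.005 0 0 -0.019; -0.052 -0.052 0.004 0 0 -0.02"

```text
time: 0.93
ee_pos: [495.4, 285.7, 208.3]
tcp_rot: [0.069, 0.998, 0.001, -0.0]
contact_force: [0.9, 0.3, -0.9]
width: -0.2
grip_force: 0.0
```

Request:
apply_moves --plan "-0.051 -0.053 0.005 0 0 -0.02; -0.049 -0.054 0.004 0 0 -0.019; -0.047 -0.057 0.005 0 0 -0.02; -0.046 -0.057 0.004 0 0 -0.02; 0 0 0.044 0 0 0"

```text
time: 1.35
ee_pos: [587.8, 159.4, 180.5]
tcp_rot: [0.013, 1.0, -0.001, 0.005]
contact_force: [0.4, -1.0, 0.1]
width: 0.2
grip_force: 0.0
```

Request:
apply_moves --plan "0 0 0.044 0 0 0; 0 0 0.044 0 0 0; 0 0 0.044 0 0 0; 0 0 0.044 0 0 0"

```text
time: 1.68
ee_pos: [580.4, 168.3, 88.2]
tcp_rot: [0.008, 1.0, 0.001, -0.0]
contact_force: [1.2, 0.4, 0.1]
width: 0.1
grip_force: 0.0
```

```bash
python3 - <<'E'
from fit import *
from plan import *
st(); print(sensors.get_obs()["joints"].round(2)); f=grab_frame("wrist"); save(f,"w1"); print({k:v for k,v in f.items() if k!="image"}); st()
E
```

```text
t 1.68 [580.4 168.3  88.2] cmd [580.7 168.3  90. ] F [1.2 0.4 0.1] w 0.1 doff [-0.1  0.   0. ]
[-0.36  0.64  0.01  1.76 -0.01  0.74  1.21]
{'fovy': 63.11823796268944, 'cx': 278.8968697919973, 'cy': 213.05691303225848, 'mount': array([[ 3.47516054e-04, -9.54629591e-01, -2.97795608e-01,
         7.61864468e+01],
       [ 9.99999565e-01,  7.40176213e-05,  9.29686281e-04,
        -6.04768962e-01],
       [-8.65463912e-04, -2.97795801e-01,  9.54629201e-01,
        -1.42175095e+02],
       [ 0.00000000e+00,  0.00000000e+00,  0.00000000e+00,
         1.00000000e+00]])}
t 1.73 [577.5 167.5  84. ] cmd [580.7 168.3  90. ] F [-1.5 -0.2 -2.4] w 0.2 doff [ 0.1  0.4 -0. ]
```

```bash
python3 - <<'E'
from plan import *
st(); L=LEFT; go([(loc(L,63,90),rot(L["yaw"],0),1),(loc(L,63,76),rot(L["yaw"],0),4)])
E
```

```text
t 1.73 [577.5 167.5  84. ] cmd [580.7 168.3  90. ] F [-1.5 -0.2 -2.4] w 0.2 doff [ 0.1  0.4 -0. ]
0 0 0 0 0 0; 0 0 0.007 0 0 0; 0 0 0.007 0 0 0; 0 0 0.007 0 0 0; 0 0 0.007 0 0 0
```

View pics/w1.png

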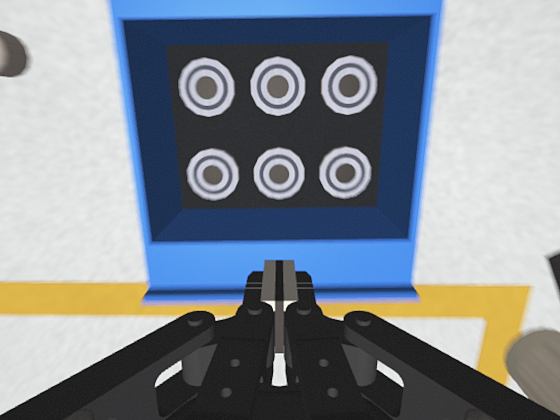

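The wrist view shows the shut fingertips at (280,265), in the middle of the left crate's far ledge (rows 242–290). The gutter lies between the wall and the lip.

Request:
apply_moves --plan "0 0 0 0 0 0; 0 0 0.007 0 0 0; 0 0 0.007 0 0 0; 0 0 0.007 0 0 0; 0 0 0.007 0 0 0"

```text
time: 2.15
ee_pos: [581.4, 168.8, 76.3]
tcp_rot: [0.008, 1.0, 0.001, 0.001]
contact_force: [-0.5, 1.0, -0.1]
width: -0.1
grip_force: 0.0
```

Request:
apply_moves --plan "0 0 0.003 0 0 0; 0 0 0.003 0 0 0; 0 0 0 0 0 0; 0 0 0 0 0 0"

```text
time: 2.48
ee_pos: [580.8, 168.6, 72.7]
tcp_rot: [0.008, 1.0, 0.001, 0.0]
contact_force: [-0.1, 0.3, -0.3]
width: 0.0
grip_force: 0.0
```

Request:
apply_moves --plan "0 0 0.003 0 0 0; 0 0 0.003 0 0 0; 0 0 0 0 0 0; 0 0 0 0 0 0"

```text
time: 2.82
ee_pos: [582.8, 168.7, 71.9]
tcp_rot: [0.008, 1.0, 0.001, 0.002]
contact_force: [-1.7, -1.1, 15.3]
width: 0.1
grip_force: 7.3
```

```bash
python3 - <<'E'
from plan import *
d=json.load(open("cmd.json")); d["p"][2]-=6; json.dump(d,open("cmd.json","w"))
L=LEFT; st()
go([(*tip(L,np.radians(a),press=2),1) for a in range(3,46,3)])
E
```

```text
t 2.82 [582.8 168.7  71.9] cmd [580.7 168.3  70. ] F [-1.7 -1.1 15.3] w 0.1 doff [-0.1 -0.3  0. ]
-0.011 0 0.001 0 0.022 0; -0.008 0 0.001 0 0.021 0; -0.007 0 0.001 0 0.022 0; -0.008 0 0.001 0 0.022 0; -0.007 0 0.002 0 0.021 0
-0.008 0 0.001 0 0.022 0; -0.007 0 0.002 0 0.022 0; -0.008 0 0.002 0 0.021 0; -0.008 0 0.002 0 0.022 0; -0.007 0 0.002 0 0.022 0
-0.008 0 0.002 0 0.021 0; -0.007 0 0.003 0 0.022 0; -0.008 0 0.002 0 0.022 0; -0.007 0 0.003 0 0.021 0; -0.008 0 0.003 0 0.022 0
```

Request:
apply_moves --plan "-0.011 0 0.001 0 0.022 0; -0.008 0 0.001 0 0.021 0; -0.007 0 0.001 0 0.022 0; -0.008 0 0.001 0 0.022 0; -0.007 0 0.002 0 0.021 0"

```text
time: 3.23
ee_pos: [602.9, 168.6, 67.3]
tcp_rot: [0.008, 0.996, 0.002, -0.084]
contact_force: [1.0, -1.1, 8.8]
width: 0.1
grip_force: 4.7
```

```bash
python3 - <<'E'
from h import *
o=sensors.get_obs(); print(o["ee_pos"],o["contact_force"])
f=grab_frame("side"); cv2.imwrite("pics/s1.png",cv2.resize(f["image"][150:270,190:330,::-1],None,fx=4,fy=4))
E
```

```text
[602.87168416 168.6095284   67.25866429] [ 0.95195591 -1.10341055  8.82917151]
```

View pics/s1.png

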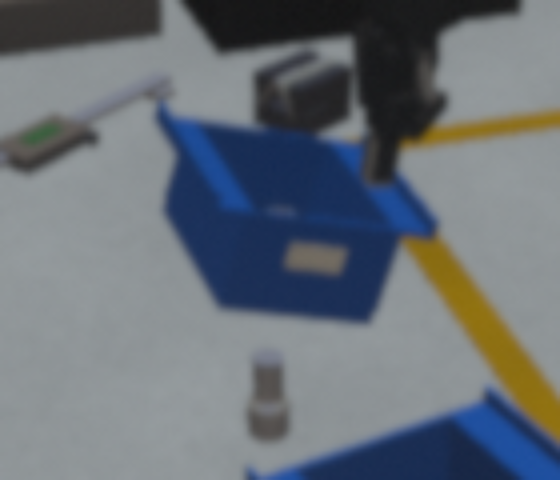

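The crop shows the left crate tipping about its far edge, with the finger in the gutter at (385,165).

Request:
apply_moves --plan "-0.008 0 0.001 0 0.022 0; -0.007 0 0.002 0 0.022 0; -0.008 0 0.002 0 0.021 0; -0.008 0 0.002 0 0.022 0; -0.007 0 0.002 0 0.022 0"

```text
time: 3.7
ee_pos: [620.0, 168.5, 57.9]
tcp_rot: [0.008, 0.986, 0.003, -0.169]
contact_force: [1.7, 0.8, 6.4]
width: -0.2
grip_force: 2.9
```

Request:
apply_moves --plan "-0.008 0 0.002 0 0.021 0; -0.007 0 0.003 0 0.022 0; -0.008 0 0.002 0 0.022 0; -0.007 0 0.003 0 0.021 0; -0.008 0 0.003 0 0.022 0"

```text
time: 4.12
ee_pos: [634.6, 168.5, 44.1]
tcp_rot: [0.007, 0.968, 0.004, -0.252]
contact_force: [2.0, 0.6, 3.6]
width: 0.2
grip_force: 2.0
```

```bash
python3 - <<'E'
from plan import *
st(); print(sensors.get_obs()["joints"].round(2))
go([(*tip(LEFT,np.radians(a),press=2),1) for a in (48,51,54,57,60,62,64,65.5)])
f=grab_frame("side"); cv2.imwrite("pics/s2.png",cv2.resize(f["image"][150:270,190:330,::-1],None,fx=4,fy=4)); st()
E
```

```text
t 4.12 [634.6 168.5  44.1] cmd [633.  167.5  43.4] F [2.  0.6 3.6] w 0.2 doff [-0.2 -0.1 -0.1]
[-0.24  1.08 -0.03  1.09 -0.11  1.47  1.33]
-0.007 0 0.003 0 0.022 0; -0.007 0 0.003 0 0.021 0; -0.008 0 0.003 0 0.022 0; -0.007 0 0.004 0 0.022 0; -0.007 0 0.003 0 0.021 0
-0.005 0 0.003 0 0.015 0; -0.005 0 0.003 0 0.014 0; -0.003 0 0.001 0 0.011 0
t 4.17 [634.6 167.7  42.2] cmd [646.4 167.3  20.1] F [3.6 0.7 3.1] w 0.0 doff [ -0.1 -13.3  -0. ]
```

View pics/s2.png

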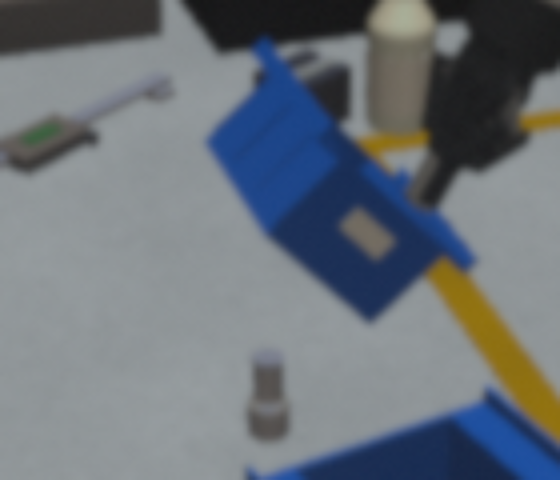

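The crate is at about 47° with the finger firmly in the gutter at (425,200). I'll go on to about 66° and hold.

Request:
apply_moves --plan "-0.007 0 0.003 0 0.022 0; -0.007 0 0.003 0 0.021 0; -0.008 0 0.003 0 0.022 0; -0.007 0 0.004 0 0.022 0; -0.007 0 0.003 0 0.021 0"

```text
time: 4.58
ee_pos: [643.7, 167.6, 26.4]
tcp_rot: [0.007, 0.942, 0.003, -0.334]
contact_force: [-0.5, -0.3, -0.0]
width: -0.1
grip_force: 0.3
```

Request:
apply_moves --plan "-0.005 0 0.003 0 0.015 0; -0.005 0 0.003 0 0.014 0; -0.003 0 0.001 0 0.011 0; 0 0 0 0 0 0; 0 0 0 0 0 0"

```text
time: 5.0
ee_pos: [646.3, 167.5, 19.0]
tcp_rot: [0.007, 0.932, 0.003, -0.363]
contact_force: [0.0, -0.2, -0.1]
width: -0.0
grip_force: 0.1
```

```bash
python3 - <<'E'
from plan import *
st(); print(sensors.get_obs()["joints"].round(2))
f=grab_frame("side"); cv2.imwrite("pics/s3.png",cv2.resize(f["image"][150:270,190:330,::-1],None,fx=4,fy=4)); st()
E
```

```text
t 5.00 [646.3 167.5  19. ] cmd [646.4 167.3  20.1] F [ 0.  -0.2 -0.1] w -0.0 doff [-0.1 -0.  -0. ]
[-0.22  1.33 -0.03  0.71 -0.15  1.82  1.33]
t 5.05 [646.4 167.6  19.6] cmd [646.4 167.3  20.1] F [-0.7  0.3  1. ] w 0.2 doff [-0.1 -0.1 -0. ]
```

View pics/s3.png

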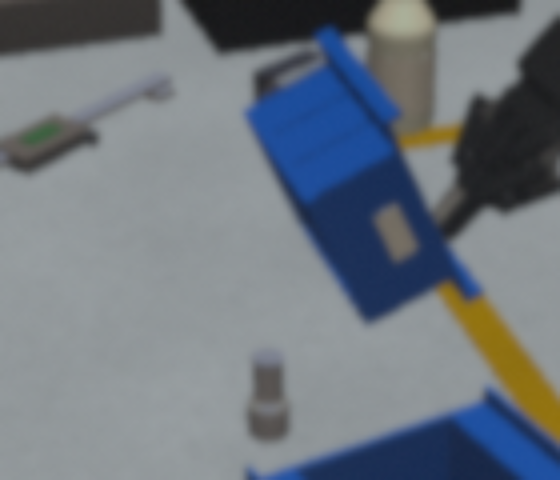

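The crate stands at about 66°. Its underside is edge-on to the side camera here, so it can't be read. I'll hold, then lower.

```bash
python3 - <<'E'
from plan import *
L=LEFT
go([(*tip(L,np.radians(a),press=2*a/66),1) for a in [64,62]+list(range(59,1,-3))+[0]]+[(loc(L,64,71.5),rot(L["yaw"],0),1),(loc(L,63.5,95),rot(L["yaw"],0),3)])
E
```

```text
0.003 0 -0.001 0 -0.011 0; 0.005 0 -0.003 0 -0.014 0; 0.008 0 -0.004 0 -0.022 0; 0.007 0 -0.003 0 -0.022 0; 0.008 0 -0.004 0 -0.021 0
0.007 0 -0.003 0 -0.022 0; 0.008 0 -0.003 0 -0.022 0; 0.008 0 -0.003 0 -0.021 0; 0.007 0 -0.002 0 -0.022 0; 0.008 0 -0.003 0 -0.022 0
0.007 0 -0.002 0 -0.021 0; 0.008 0 -0.003 0 -0.022 0; 0.008 0 -0.002 0 -0.022 0; 0.007 0 -0.002 0 -0.021 0; 0.008 0 -0.002 0 -0.022 0
0.008 0 -0.001 0 -0.022 0; 0.007 0 -0.002 0 -0.021 0; 0.008 0 -0.001 0 -0.022 0; 0.008 0 -0.002 0 -0.022 0; 0.007 0 -0.001 0 -0.021 0
0.008 0 -0.001 0 -0.022 0; 0.008 0 -0.001 0 -0.022 0; 0.005 0 0 0 -0.014 0; 0.002 0 0.001 0 0 0; 0 0 -0.016 0 0 0
0 0 -0.015 0 0 0; 0.001 0 -0.016 0 0 0
```

Request:
apply_moves --plan "0 0 0 0 0 0; 0 0 0 0 0 0; 0 0 0 0 0 0; 0 0 0 0 0 0; 0 0 0 0 0 0"

```text
time: 5.47
ee_pos: [646.6, 167.6, 19.9]
tcp_rot: [0.007, 0.932, 0.004, -0.363]
contact_force: [0.4, 0.0, -0.2]
width: -0.3
grip_force: 0.2
```

Request:
apply_moves --plan "0 0 0 0 0 0; 0 0 0 0 0 0; 0 0 0 0 0 0; 0 0 0 0 0 0; 0 0 0 0 0 0"

```text
time: 5.88
ee_pos: [646.5, 167.6, 19.6]
tcp_rot: [0.007, 0.932, 0.004, -0.363]
contact_force: [-0.2, 0.0, -0.0]
width: -0.5
grip_force: 0.2
```

Request:
apply_moves --plan "0.003 0 -0.001 0 -0.011 0; 0.005 0 -0.003 0 -0.014 0; 0.008 0 -0.004 0 -0.022 0; 0.007 0 -0.003 0 -0.022 0; 0.008 0 -0.004 0 -0.021 0"

```text
time: 6.3
ee_pos: [639.2, 167.5, 35.4]
tcp_rot: [0.007, 0.955, 0.003, -0.295]
contact_force: [0.3, 0.1, 0.8]
width: 0.0
grip_force: 0.3
```

Request:
apply_moves --plan "0.007 0 -0.003 0 -0.022 0; 0.008 0 -0.003 0 -0.022 0; 0.008 0 -0.003 0 -0.021 0; 0.007 0 -0.002 0 -0.022 0; 0.008 0 -0.003 0 -0.022 0"

```text
time: 6.72
ee_pos: [626.4, 167.8, 51.4]
tcp_rot: [0.008, 0.977, 0.003, -0.213]
contact_force: [-0.9, 0.3, 0.4]
width: -0.4
grip_force: 0.6
```

Request:
apply_moves --plan "0.007 0 -0.002 0 -0.021 0; 0.008 0 -0.003 0 -0.022 0; 0.008 0 -0.002 0 -0.022 0; 0.007 0 -0.002 0 -0.021 0; 0.008 0 -0.002 0 -0.022 0"

```text
time: 7.13
ee_pos: [610.4, 168.1, 63.2]
tcp_rot: [0.008, 0.992, 0.002, -0.129]
contact_force: [-1.5, -0.7, 2.3]
width: -0.1
grip_force: 0.8
```

Request:
apply_moves --plan "0.008 0 -0.001 0 -0.022 0; 0.007 0 -0.002 0 -0.021 0; 0.008 0 -0.001 0 -0.022 0; 0.008 0 -0.002 0 -0.022 0; 0.007 0 -0.001 0 -0.021 0"

```text
time: 7.55
ee_pos: [592.1, 168.4, 70.4]
tcp_rot: [0.008, 0.999, 0.001, -0.045]
contact_force: [-2.1, 0.4, 2.3]
width: -0.0
grip_force: 1.3
```

Request:
apply_moves --plan "0.008 0 -0.001 0 -0.022 0; 0.008 0 -0.001 0 -0.022 0; 0.005 0 0 0 -0.014 0; 0.002 0 0.001 0 0 0; 0 0 -0.016 0 0 0"

```text
time: 7.97
ee_pos: [580.2, 168.4, 78.6]
tcp_rot: [0.008, 1.0, 0.0, -0.001]
contact_force: [-0.3, 0.1, -0.4]
width: 0.2
grip_force: 0.0
```

Request:
apply_moves --plan "0 0 -0.015 0 0 0; 0.001 0 -0.016 0 0 0"

```text
time: 8.13
ee_pos: [581.3, 168.5, 95.3]
tcp_rot: [0.008, 1.0, 0.001, 0.0]
contact_force: [0.0, 1.0, 0.2]
width: 0.1
grip_force: 0.0
```

```bash
python3 - <<'E'
from fit import *
from plan import *
st(); f=grab_frame("top"); print(fit(f,(315,170,400,255),[504,-190,.2]))
Rr=RIGHT; Y=Rr["yaw"]
go([(loc(LEFT,63,200),rot(LEFT["yaw"],0),3),(loc(Rr,63,200),rot(Y,0),11),(loc(Rr,63,90),rot(Y,0),5),(loc(Rr,63,78),rot(Y,0),3)])
E
```

```text
t 8.13 [581.3 168.5  95.3] cmd [580.8 168.3  94.9] F [0.  1.  0.2] w 0.1 doff [-0.1 -0.   0. ]
(array([ 5.04241009e+02, -1.90446979e+02,  2.08291305e-01]), np.float64(59.5))
0 0 -0.07 0 0 0; 0 0 -0.07 0 0 0; 0.001 0 -0.07 0 0 0; 0.002 -0.063 0 0 0 -0.013; 0.003 -0.063 0 0 0 -0.013
0.004 -0.063 0 0 0 -0.013; 0.005 -0.062 0 0 0 -0.013; 0.007 -0.063 0 0 0 -0.013; 0.008 -0.062 0 0 0 -0.013; 0.009 -0.062 0 0 0 -0.013
0.011 -0.062 0 0 0 -0.013; 0.012 -0.062 0 0 0 -0.013; 0.013 -0.062 0 0 0 -0.013; 0.014 -0.061 0 0 0 -0.013; 0 0 0.044 0 0 0
0 0 0.044 0 0 0; 0 0 0.044 0 0 0; 0 0 0.044 0 0 0; 0 0 0.044 0 0 0; 0 0 0.008 0 0 0
0 0 0.008 0 0 0; 0 0 0.008 0 0 0
```

Request:
apply_moves --plan "0 0 -0.07 0 0 0; 0 0 -0.07 0 0 0; 0.001 0 -0.07 0 0 0; 0.002 -0.063 0 0 0 -0.013; 0.003 -0.063 0 0 0 -0.013"

```text
time: 8.6
ee_pos: [579.3, 107.4, 202.5]
tcp_rot: [-0.015, 1.0, 0.002, 0.003]
contact_force: [0.6, -0.4, -0.8]
width: 0.1
grip_force: 0.0
```

Request:
apply_moves --plan "0.004 -0.063 0 0 0 -0.013; 0.005 -0.062 0 0 0 -0.013; 0.007 -0.063 0 0 0 -0.013; 0.008 -0.062 0 0 0 -0.013; 0.009 -0.062 0 0 0 -0.013"

```text
time: 9.02
ee_pos: [571.2, -53.1, 199.6]
tcp_rot: [-0.064, 0.998, 0.001, 0.0]
contact_force: [0.3, -0.1, -0.3]
width: 0.2
grip_force: 0.0
```

Request:
apply_moves --plan "0.011 -0.062 0 0 0 -0.013; 0.012 -0.062 0 0 0 -0.013; 0.013 -0.062 0 0 0 -0.013; 0.014 -0.061 0 0 0 -0.013; 0 0 0.044 0 0 0"

```text
time: 9.43
ee_pos: [567.6, -187.4, 181.1]
tcp_rot: [-0.1, 0.995, -0.003, 0.004]
contact_force: [0.8, -0.9, -0.2]
width: 0.1
grip_force: 0.0
```

Request:
apply_moves --plan "0 0 0.044 0 0 0; 0 0 0.044 0 0 0; 0 0 0.044 0 0 0; 0 0 0.044 0 0 0; 0 0 0.008 0 0 0"

```text
time: 9.85
ee_pos: [563.7, -176.6, 81.8]
tcp_rot: [-0.104, 0.995, 0.002, -0.002]
contact_force: [-0.0, 0.2, 0.1]
width: 0.0
grip_force: 0.0
```

Request:
apply_moves --plan "0 0 0.008 0 0 0; 0 0 0.008 0 0 0; 0 0 0 0 0 0"

```text
time: 10.1
ee_pos: [566.5, -177.4, 77.5]
tcp_rot: [-0.104, 0.995, 0.001, 0.001]
contact_force: [0.1, -0.2, 0.5]
width: 0.0
grip_force: 0.0
```

```bash
python3 - <<'E'
from fit import *
from plan import *
st(); f=grab_frame("side"); cv2.imwrite("pics/s4.png",cv2.resize(f["image"][170:350,190:400,::-1],None,fx=3,fy=3))
f=grab_frame("top"); print(fit(f,(185,170,262,255),[517,169,0]))
Rr=RIGHT; Y=Rr["yaw"]
go([(loc(Rr,63.5,70),rot(Y,0),5)]);print("--")
go([(*tip(Rr,np.radians(a),press=2),1) for a in list(range(3,61,3))+[62,64,66,67]])
E
```

```text
t 10.10 [ 566.5 -177.4   77.5] cmd [ 566.  -177.4   77.9] F [ 0.1 -0.2  0.5] w 0.0 doff [-0.  -0.1  0. ]
(array([ 5.15097655e+02,  1.69866059e+02, -2.04441565e-02]), np.float64(43.75))
0 0 0.003 0 0 0; 0 0 0.003 0 0 0; 0 0 0.003 0 0 0; -0.001 0 0.004 0 0 0; 0 0 0.003 0 0 0
--
-0.01 0 0.001 0 0.022 0; -0.008 0 0.001 0 0.021 0; -0.007 0 0.001 0 0.022 0; -0.008 0 0.001 0 0.022 0; -0.008 0 0.001 0 0.021 0
-0.007 0 0.002 0 0.022 0; -0.008 0 0.002 0 0.022 0; -0.007 0 0.001 0 0.021 0; -0.008 0 0.002 0 0.022 0; -0.007 0 0.003 0 0.022 0
-0.008 0 0.002 0 0.021 0; -0.007 0 0.002 0 0.022 0; -0.008 0 0.003 0 0.022 0; -0.007 0 0.003 0 0.021 0; -0.008 0 0.002 0 0.022 0
-0.007 0 0.004 0 0.022 0; -0.007 0 0.003 0 0.021 0; -0.008 0 0.003 0 0.022 0; -0.007 0 0.004 0 0.022 0; -0.007 0 0.003 0 0.021 0
-0.005 0 0.003 0 0.015 0; -0.005 0 0.002 0 0.014 0; -0.005 0 0.003 0 0.015 0; -0.002 0 0.001 0 0.007 0
```

View pics/s4.png

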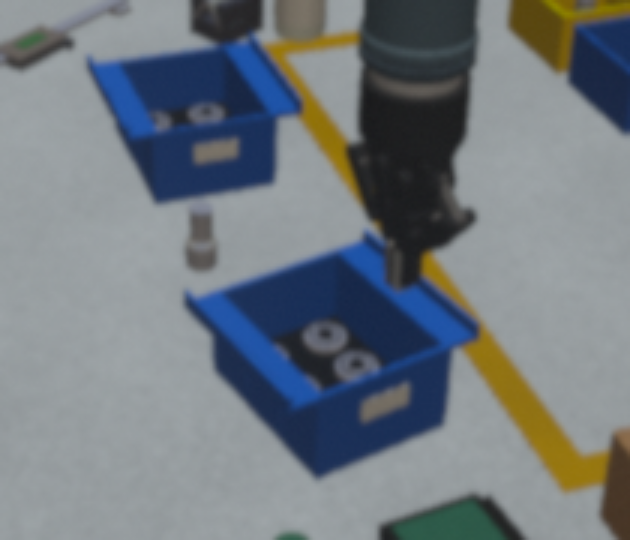

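The left crate is flat and within 3 mm of its starting place. The finger is over the right crate's far gutter at (403,280). Now press down and tip.

Request:
apply_moves --plan "0 0 0.003 0 0 0; 0 0 0.003 0 0 0; 0 0 0.003 0 0 0; -0.001 0 0.004 0 0 0; 0 0 0.003 0 0 0"

```text
time: 10.62
ee_pos: [569.4, -176.7, 71.6]
tcp_rot: [-0.104, 0.995, 0.0, 0.003]
contact_force: [-1.3, 3.7, 28.5]
width: 0.0
grip_force: 14.0
```

Request:
apply_moves --plan "-0.01 0 0.001 0 0.022 0; -0.008 0 0.001 0 0.021 0; -0.007 0 0.001 0 0.022 0; -0.008 0 0.001 0 0.022 0; -0.008 0 0.001 0 0.021 0"

```text
time: 11.03
ee_pos: [588.3, -172.7, 67.0]
tcp_rot: [-0.104, 0.991, -0.009, -0.083]
contact_force: [0.6, 0.6, 8.2]
width: -0.1
grip_force: 4.0
```

Request:
apply_moves --plan "-0.007 0 0.002 0 0.022 0; -0.008 0 0.002 0 0.022 0; -0.007 0 0.001 0 0.021 0; -0.008 0 0.002 0 0.022 0; -0.007 0 0.003 0 0.022 0"

```text
time: 11.45
ee_pos: [604.8, -169.2, 57.4]
tcp_rot: [-0.103, 0.98, -0.017, -0.167]
contact_force: [2.6, 1.7, 8.3]
width: -0.0
grip_force: 4.1
```

Request:
apply_moves --plan "-0.008 0 0.002 0 0.021 0; -0.007 0 0.002 0 0.022 0; -0.008 0 0.003 0 0.022 0; -0.007 0 0.003 0 0.021 0; -0.008 0 0.002 0 0.022 0"

```text
time: 11.87
ee_pos: [618.7, -166.3, 43.6]
tcp_rot: [-0.101, 0.962, -0.026, -0.25]
contact_force: [0.5, -0.3, 3.1]
width: 0.0
grip_force: 1.0
```

Request:
apply_moves --plan "-0.007 0 0.004 0 0.022 0; -0.007 0 0.003 0 0.021 0; -0.008 0 0.003 0 0.022 0; -0.007 0 0.004 0 0.022 0; -0.007 0 0.003 0 0.021 0"

```text
time: 12.28
ee_pos: [628.5, -164.1, 26.0]
tcp_rot: [-0.099, 0.938, -0.035, -0.331]
contact_force: [1.6, -1.2, 0.5]
width: -0.3
grip_force: 0.8
```

Request:
apply_moves --plan "-0.005 0 0.003 0 0.015 0; -0.005 0 0.002 0 0.014 0; -0.005 0 0.003 0 0.015 0; -0.002 0 0.001 0 0.007 0; 0 0 0 0 0 0"

```text
time: 12.7
ee_pos: [631.3, -163.0, 16.2]
tcp_rot: [-0.097, 0.924, -0.038, -0.369]
contact_force: [0.4, 0.1, 0.2]
width: 0.1
grip_force: 0.7
```

Request:
apply_moves --plan "0 0 0 0 0 0; 0 0 0 0 0 0; 0 0 0 0 0 0; 0 0 0 0 0 0; 0 0 0 0 0 0"

```text
time: 13.12
ee_pos: [631.0, -163.3, 17.3]
tcp_rot: [-0.097, 0.924, -0.038, -0.369]
contact_force: [0.4, 0.6, -0.2]
width: -0.1
grip_force: 0.5
```

```bash
python3 - <<'E'
from plan import *
st(); print(sensors.get_obs()["joints"].round(2))
f=grab_frame("side"); np.save("s5.npy",f,allow_pickle=True); cv2.imwrite("pics/s5.png",cv2.resize(f["image"][210:340,240:380,::-1],None,fx=4.5,fy=4.5)); st()
E
```

```text
t 13.12 [ 631.  -163.3   17.3] cmd [ 631.  -163.6   17.9] F [ 0.4  0.6 -0.2] w -0.1 doff [-0.1 -0.1 -0. ]
[0.02 1.28 0.17 0.85 0.07 1.74 1.89]
t 13.17 [ 631.  -163.3   17.3] cmd [ 631.  -163.6   17.9] F [1.2 0.8 0.6] w -0.0 doff [-0.1 -0.1 -0. ]
```

View pics/s5.png

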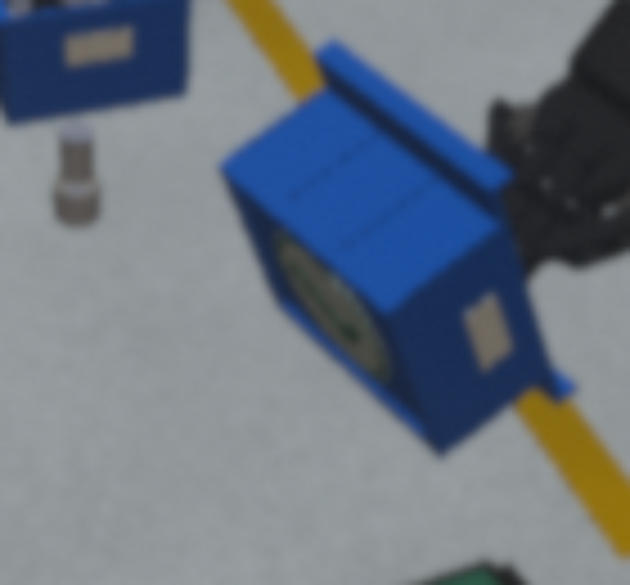

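The right crate's underside shows the stamp: a white disc with a green ring and tick, centred near (335,310). So the right crate is the one to push. I'll hold it a moment longer, then lower it.

```bash
python3 - <<'E'
from plan import *
L=RIGHT; Y=-.0206
go([(*tip(L,np.radians(a),press=2*a/66),1) for a in [66,64,62]+list(range(59,1,-3))+[0]]+[(loc(L,64,71.5),rot(L["yaw"],0),1),(loc(L,63.5,95),rot(L["yaw"],0),3)]); print("--")
go([(loc(L,63.5,200),rot(L["yaw"],0),3),(np.array([385,-200,180.]),rot(Y,0),8),(np.array([385,-200,38.]),rot(Y,0),6)])
E
```

```text
0.002 0 -0.001 0 -0.007 0; 0.005 0 -0.003 0 -0.015 0; 0.005 0 -0.002 0 -0.014 0; 0.008 0 -0.004 0 -0.022 0; 0.007 0 -0.003 0 -0.022 0
0.008 0 -0.004 0 -0.021 0; 0.007 0 -0.003 0 -0.022 0; 0.008 0 -0.003 0 -0.022 0; 0.007 0 -0.003 0 -0.021 0; 0.008 0 -0.003 0 -0.022 0
0.008 0 -0.002 0 -0.022 0; 0.007 0 -0.003 0 -0.021 0; 0.008 0 -0.002 0 -0.022 0; 0.008 0 -0.002 0 -0.022 0; 0.007 0 -0.002 0 -0.021 0
0.008 0 -0.002 0 -0.022 0; 0.008 0 -0.002 0 -0.022 0; 0.007 0 -0.001 0 -0.021 0; 0.008 0 -0.002 0 -0.022 0; 0.008 0 -0.001 0 -0.022 0
0.007 0 -0.001 0 -0.021 0; 0.008 0 -0.001 0 -0.022 0; 0.007 0 -0.001 0 -0.022 0; 0.005 0 0 0 -0.014 0; 0.002 0 0.001 0 0 0
0 0 -0.016 0 0 0; 0.001 0 -0.016 0 0 0; 0 0 -0.015 0 0 0
--
0 0 -0.07 0 0 0; 0 0 -0.07 0 0 0; 0 0 -0.07 0 0 0; 0.046 0.004 0.005 0 0 0.018; 0.045 0.002 0.005 0 0 0.019
0.046 0.002 0.005 0 0 0.018; 0.046 0 0.005 0 0 0.018; 0.045 -0.002 0.005 0 0 0.018; 0.046 -0.003 0.005 0 0 0.019; 0.046 -0.004 0.005 0 0 0.018
0.045 -0.005 0.005 0 0 0.018; 0 0 0.047 0 0 0; 0 0 0.048 0 0 0; 0 0 0.047 0 0 0; 0 0 0.047 0 0 0
0 0 0.047 0 0 0; 0 0 0.048 0 0 0
```

Request:
apply_moves --plan "0 0 0 0 0 0; 0 0 0 0 0 0; 0 0 0 0 0 0; 0 0 0 0 0 0; 0 0 0 0 0 0"

```text
time: 13.58
ee_pos: [631.1, -163.3, 17.0]
tcp_rot: [-0.097, 0.924, -0.038, -0.369]
contact_force: [0.8, 1.6, -0.0]
width: 0.4
grip_force: 0.6
```

Request:
apply_moves --plan "0.002 0 -0.001 0 -0.007 0; 0.005 0 -0.003 0 -0.015 0; 0.005 0 -0.002 0 -0.014 0; 0.008 0 -0.004 0 -0.022 0; 0.007 0 -0.003 0 -0.022 0"

```text
time: 14.0
ee_pos: [625.3, -164.7, 31.0]
tcp_rot: [-0.099, 0.945, -0.032, -0.309]
contact_force: [1.3, 1.1, 1.5]
width: 0.0
grip_force: 1.0
```

Request:
apply_moves --plan "0.008 0 -0.004 0 -0.021 0; 0.007 0 -0.003 0 -0.022 0; 0.008 0 -0.003 0 -0.022 0; 0.007 0 -0.003 0 -0.021 0; 0.008 0 -0.003 0 -0.022 0"

```text
time: 14.42
ee_pos: [613.7, -167.4, 48.4]
tcp_rot: [-0.102, 0.968, -0.024, -0.228]
contact_force: [-0.5, 0.6, 1.9]
width: 0.3
grip_force: 1.0
```

Request:
apply_moves --plan "0.008 0 -0.002 0 -0.022 0; 0.007 0 -0.003 0 -0.021 0; 0.008 0 -0.002 0 -0.022 0; 0.008 0 -0.002 0 -0.022 0; 0.007 0 -0.002 0 -0.021 0"

```text
time: 14.83
ee_pos: [598.7, -170.8, 61.2]
tcp_rot: [-0.103, 0.984, -0.015, -0.145]
contact_force: [0.3, 0.5, 3.5]
width: 0.1
grip_force: 1.7
```

Request:
apply_moves --plan "0.008 0 -0.002 0 -0.022 0; 0.008 0 -0.002 0 -0.022 0; 0.007 0 -0.001 0 -0.021 0; 0.008 0 -0.002 0 -0.022 0; 0.008 0 -0.001 0 -0.022 0"

```text
time: 15.25
ee_pos: [580.7, -174.7, 69.4]
tcp_rot: [-0.104, 0.993, -0.006, -0.06]
contact_force: [-0.2, 0.3, 5.4]
width: 0.2
grip_force: 2.8
```

Request:
apply_moves --plan "0.007 0 -0.001 0 -0.021 0; 0.008 0 -0.001 0 -0.022 0; 0.007 0 -0.001 0 -0.022 0; 0.005 0 0 0 -0.014 0; 0.002 0 0.001 0 0 0"

```text
time: 15.67
ee_pos: [567.0, -177.8, 72.1]
tcp_rot: [-0.103, 0.995, 0.0, 0.002]
contact_force: [-0.4, 1.1, 11.8]
width: -0.2
grip_force: 5.8
```

Request:
apply_moves --plan "0 0 -0.016 0 0 0; 0.001 0 -0.016 0 0 0; 0 0 -0.015 0 0 0"

```text
time: 15.92
ee_pos: [566.4, -177.4, 94.8]
tcp_rot: [-0.104, 0.995, 0.001, 0.0]
contact_force: [0.1, -0.4, -0.2]
width: 0.3
grip_force: 0.0
```

Request:
apply_moves --plan "0 0 -0.07 0 0 0; 0 0 -0.07 0 0 0; 0 0 -0.07 0 0 0; 0.046 0.004 0.005 0 0 0.018; 0.045 0.002 0.005 0 0 0.019"

```text
time: 16.33
ee_pos: [523.5, -183.3, 197.0]
tcp_rot: [-0.075, 0.997, -0.0, 0.003]
contact_force: [-1.1, -0.5, -1.1]
width: 0.0
grip_force: 0.0
```

Request:
apply_moves --plan "0.046 0.002 0.005 0 0 0.018; 0.046 0 0.005 0 0 0.018; 0.045 -0.002 0.005 0 0 0.018; 0.046 -0.003 0.005 0 0 0.019; 0.046 -0.004 0.005 0 0 0.018" --grip 1

```text
time: 16.75
ee_pos: [406.5, -197.5, 181.7]
tcp_rot: [-0.003, 1.0, 0.001, 0.001]
contact_force: [0.1, -0.4, 0.0]
width: 60.4
grip_force: 0.0
```

```bash
python3 - <<'E'
from fit import *
from plan import *
st(); f=grab_frame("top"); save(f,"top6"); print(fit(f,(315,170,400,255),[504,-190,.2]),fit(f,(185,170,262,255),[517,169,0]))
E
```

```text
t 16.75 [ 406.5 -197.5  181.7] cmd [ 385.  -200.    37.8] F [ 0.1 -0.4  0. ] w 60.4 doff [-0.1 -0.1 -1.5]
(array([ 5.04479535e+02, -1.90254666e+02,  2.25097954e-01]), np.float64(517.375)) (array([ 5.15168785e+02,  1.69227550e+02, -1.97074855e-02]), np.float64(50.875))
```

Request:
apply_moves --plan "0.045 -0.005 0.005 0 0 0.018; 0 0 0.047 0 0 0; 0 0 0.048 0 0 0; 0 0 0.047 0 0 0; 0 0 0.047 0 0 0"

```text
time: 17.22
ee_pos: [385.7, -200.1, 84.0]
tcp_rot: [0.01, 1.0, 0.0, 0.001]
contact_force: [1.1, 0.8, 0.6]
width: 85.7
grip_force: 0.0
```

Request:
apply_moves --plan "0 0 0.047 0 0 0; 0 0 0.048 0 0 0; 0 0 0 0 0 0"

```text
time: 17.47
ee_pos: [383.2, -198.7, 34.1]
tcp_rot: [0.01, 1.0, 0.002, -0.002]
contact_force: [-1.0, 0.9, 1.3]
width: 85.5
grip_force: 0.0
```

```bash
python3 - <<'E'
from plan import *
st(); u=np.array([np.cos(-.0206),np.sin(-.0206),0]); f=grab_frame("side"); save(f,"s7")
p,q=cmd(); go([(p+u*20,q,2),(p+u*110,q,18)]); print("--"); p,q=cmd(); go([(p+u*130,q,26)])
E
```

```text
t 17.47 [ 383.2 -198.7   34.1] cmd [ 385.  -200.    37.8] F [-1.   0.9  1.3] w 85.5 doff [-0.2  0.3 -0. ]
-0.02 0 0 0 0 0; -0.02 0 0 0 0 0; -0.01 0 0 0 0 0; -0.01 0 0 0 0 0; -0.01 0 0 0 0 0
-0.01 0 0 0 0 0; -0.01 0 0 0 0 0; -0.01 0 0 0 0 0; -0.01 0 0 0 0 0; -0.01 0 0 0 0 0
-0.01 0 0 0 0 0; -0.01 0 0 0 0 0; -0.01 0 0 0 0 0; -0.01 0 0 0 0 0; -0.01 0 0 0 0 0
-0.01 0 0 0 0 0; -0.01 0 0 0 0 0; -0.01 0 0 0 0 0; -0.01 0 0 0 0 0; -0.01 0 0 0 0 0
--
-0.01 0 0 0 0 0; -0.01 0 0 0 0 0; -0.01 0 0 0 0 0; -0.01 0 0 0 0 0; -0.01 0 0 0 0 0
-0.01 0 0 0 0 0; -0.01 0 0 0 0 0; -0.01 0 0 0 0 0; -0.01 0 0 0 0 0; -0.01 0 0 0 0 0
-0.01 0 0 0 0 0; -0.01 0 0 0 0 0; -0.01 0 0 0 0 0; -0.01 0 0 0 0 0; -0.01 0 0 0 0 0
-0.01 0 0 0 0 0; -0.01 0 0 0 0 0; -0.01 0 0 0 0 0; -0.01 0 0 0 0 0; -0.01 0 0 0 0 0
-0.01 0 0 0 0 0; -0.01 0 0 0 0 0; -0.01 0 0 0 0 0; -0.01 0 0 0 0 0; -0.01 0 0 0 0 0
-0.01 0 0 0 0 0
```

View pics/s7.png

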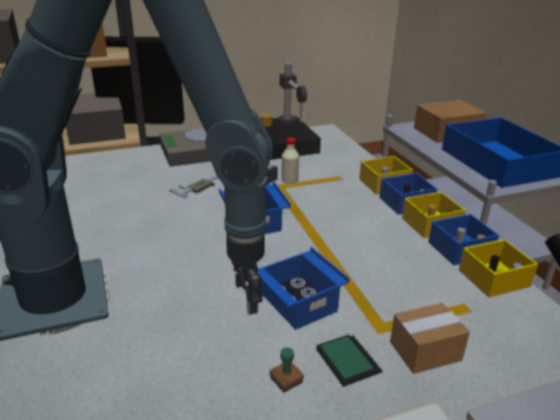

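The side view shows both crates flat and the open fingers standing in front of the right crate at (250,295). Pushing.

Request:
apply_moves --plan "-0.02 0 0 0 0 0; -0.02 0 0 0 0 0; -0.01 0 0 0 0 0; -0.01 0 0 0 0 0; -0.01 0 0 0 0 0"

```text
time: 17.93
ee_pos: [420.8, -200.4, 37.4]
tcp_rot: [0.01, 1.0, 0.001, 0.0]
contact_force: [-2.1, 0.9, 0.3]
width: 85.1
grip_force: 1.1
```

Request:
apply_moves --plan "-0.01 0 0 0 0 0; -0.01 0 0 0 0 0; -0.01 0 0 0 0 0; -0.01 0 0 0 0 0; -0.01 0 0 0 0 0"

```text
time: 18.35
ee_pos: [445.4, -200.9, 36.7]
tcp_rot: [0.01, 1.0, 0.001, 0.0]
contact_force: [-2.5, 1.2, 1.9]
width: 85.3
grip_force: 1.2
```

Request:
apply_moves --plan "-0.01 0 0 0 0 0; -0.01 0 0 0 0 0; -0.01 0 0 0 0 0; -0.01 0 0 0 0 0; -0.01 0 0 0 0 0"

```text
time: 18.77
ee_pos: [470.6, -201.5, 36.8]
tcp_rot: [0.01, 1.0, 0.001, 0.0]
contact_force: [-2.2, 1.9, 2.4]
width: 85.5
grip_force: 1.2
```

```bash
cat > chk.py <<'E'
from fit import *
from plan import *
st(); f=grab_frame("top"); save(f,"chk"); m=cv2.convexHull
for n,box,g in(("R",(305,100,402,255),[540,-195,.1]),("L",(185,170,262,255),[516,169,0])):
    p,c=fit(f,box,g); d=p[:2]-[641.9,8.2]; u=np.array([np.cos(-.0206),np.sin(-.0206)]); print(n,p.round(3),c,"xline",round(float(d@u),1),"rel yaw",round(p[2]+.0206,3))
E
python3 chk.py
```

```text
t 18.77 [ 470.6 -201.5   36.8] cmd [ 625.  -204.9   37.8] F [-2.2  1.9  2.4] w 85.5 doff [-0.1 -0.   0. ]
R [ 5.65704e+02 -2.06516e+02 -7.30000e-02] 879.4375 xline -71.8 rel yaw -0.053
L [ 5.14920e+02  1.69965e+02 -1.80000e-02] 49.0625 xline -130.3 rel yaw 0.003
```

Request:
apply_moves --plan "-0.01 0 0 0 0 0; -0.01 0 0 0 0 0; -0.01 0 0 0 0 0; -0.01 0 0 0 0 0; -0.01 0 0 0 0 0"

```text
time: 19.23
ee_pos: [495.7, -202.1, 36.7]
tcp_rot: [0.01, 1.0, 0.001, 0.0]
contact_force: [-1.9, 0.1, -0.5]
width: 85.0
grip_force: 0.8
```

Request:
apply_moves --plan "-0.01 0 0 0 0 0; -0.01 0 0 0 0 0; -0.01 0 0 0 0 0; -0.01 0 0 0 0 0; -0.01 0 0 0 0 0"

```text
time: 19.65
ee_pos: [520.6, -202.5, 36.8]
tcp_rot: [0.01, 1.0, 0.001, 0.0]
contact_force: [-1.8, -0.4, -0.6]
width: 85.6
grip_force: 0.8
```

Request:
apply_moves --plan "-0.01 0 0 0 0 0; -0.01 0 0 0 0 0; -0.01 0 0 0 0 0; -0.01 0 0 0 0 0; -0.01 0 0 0 0 0"

```text
time: 20.07
ee_pos: [545.5, -203.0, 36.8]
tcp_rot: [0.01, 1.0, 0.001, 0.0]
contact_force: [-1.3, -1.1, -0.3]
width: 85.8
grip_force: 0.8
```

Request:
apply_moves --plan "-0.01 0 0 0 0 0; -0.01 0 0 0 0 0; -0.01 0 0 0 0 0; -0.01 0 0 0 0 0; -0.01 0 0 0 0 0"

```text
time: 20.48
ee_pos: [570.5, -203.6, 36.8]
tcp_rot: [0.01, 1.0, 0.001, 0.0]
contact_force: [-1.6, 0.4, -0.8]
width: 85.0
grip_force: 0.8
```

Request:
apply_moves --plan "-0.01 0 0 0 0 0; -0.01 0 0 0 0 0; -0.01 0 0 0 0 0; -0.01 0 0 0 0 0; -0.01 0 0 0 0 0"

```text
time: 20.9
ee_pos: [595.6, -204.1, 36.8]
tcp_rot: [0.01, 1.0, 0.001, 0.0]
contact_force: [-1.4, 0.1, -0.1]
width: 85.8
grip_force: 0.8
```

Request:
apply_moves --plan "-0.01 0 0 0 0 0; -0.01 0 0 0 0 0; -0.01 0 0 0 0 0; -0.01 0 0 0 0 0; -0.01 0 0 0 0 0"

```text
time: 21.32
ee_pos: [620.5, -204.6, 36.8]
tcp_rot: [0.01, 1.0, 0.001, 0.0]
contact_force: [-1.9, 0.5, -1.0]
width: 85.4
grip_force: 0.8
```

Request:
apply_moves --plan "-0.01 0 0 0 0 0; -0.01 0 0 0 0 0; -0.008 0 0 0 0 0; -0.004 0 0 0 0 0; 0 0 0 0 0 0"

```text
time: 21.73
ee_pos: [637.0, -204.8, 36.9]
tcp_rot: [0.01, 1.0, 0.001, 0.001]
contact_force: [0.3, 0.2, -0.6]
width: 85.5
grip_force: 0.0
```

Request:
apply_moves --plan "0.02 0 0 0 0 0; 0.06 0 0 0 0 0; 0.08 0 0 0 0 0; 0.08 0 0 0 0 0; 0.08 0 0 0 0 0"

```text
time: 22.15
ee_pos: [475.1, -201.6, 37.2]
tcp_rot: [0.01, 1.0, 0.0, 0.001]
contact_force: [0.2, -1.1, -1.0]
width: 85.6
grip_force: 0.0
```

```bash
python3 chk.py
```

```text
t 22.15 [ 475.1 -201.6   37.2] cmd [ 625.  -204.9   37.8] F [ 0.2 -1.1 -1. ] w 85.6 doff [-0.  -0.1 -0. ]
R [ 735.278 -214.517   -1.592] 332.9375 xline 97.9 rel yaw -1.572
L [ 5.15281e+02  1.70112e+02 -1.30000e-02] 48.8125 xline -129.9 rel yaw 0.007
```

View pics/chk.png

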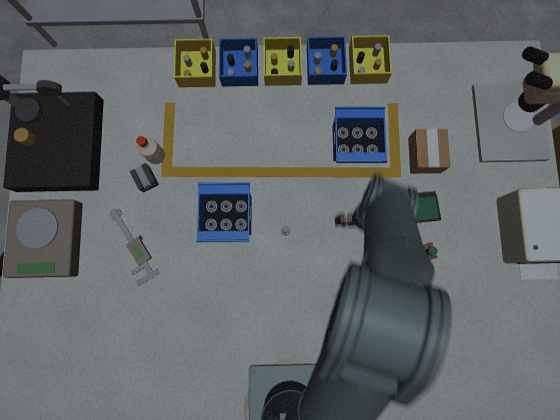

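```bash
python3 - <<'E'
from fit import *
f=grab_frame("top")
p,c=fit(f,(310,95,402,215),[728,-205,-.02]); print(p,c,"xline",(p[:2]-[641.9,8.2])@[np.cos(.0206),-np.sin(.0206)])
E
```

```text
[ 7.25367898e+02 -2.13439294e+02 -2.13180272e-02] 74.5625 xline 88.01563523944553
```

The top view shows the stamped crate square and wholly past the tape, centred near (360,135). The other crate is where it stood at (224,211), and the bystanders haven't moved. The fit puts the stamped crate 88 mm past the middle of the line and 0.04° off square. The robot is clear, so I'm handing in.

```bash
python3 -c "
from workcell import order; print(order.close_job())"
```

```text
the job is handed in; nothing more can be done
None
```

The job is handed in, with no verdict returned: both crates were tipped to about 66–68° and let down by finger, over the far ledge because no camera could see the underside the other way; the right crate bore the stamp and now stands square, its centre 88 mm past the middle of the tape, and the left crate is about 2–3 mm from its start.

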